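Hold a drilled plate in the slot of an optical gauge

TASK

Draw the longer of the two drilled plates straight up out of the wooden rack and lower it gently, on end, through the slot in the yellow cover of the optical gauge until half of its length is below the cover. Keep holding it there, upright and still, when you finish: do not let go of it, since nothing inside would carry it. The gauge is delicate, so never press hard on it, and leave the shorter plate, the torch and the tape measure where they are.

Things in the scene. Friction and masses are not known exactly. Their poses are not given: they have to be found in the camera images.
- plate_long: The longer drilled plate, bare metal: 110 mm long, 35 mm wide, 8 mm thick, about 80 g. It stands on end in one of the rack's two pockets (which one varies), 20 mm taller than the other plate. Own axes: x along the 35 mm width, y along the 110 mm length (up at the start), z along the 8 mm thickness. Origin: centre of one of the two broad faces; the metal lies from z = 0 to z = 8 mm.
- plate_mid (a point): The very middle of the longer plate (halfway along length, width and thickness), with the plate's axes. At the start it is 65 mm above the bench and the plate's top end is 55 mm above it, at 120 mm; the upper 75 mm of the plate stand free above the rack.
- plate_short: The shorter drilled plate, bare metal: 90 x 30 x 8 mm, standing on end in the other pocket with its top end 100 mm above the bench. Not to be disturbed. Axes and origin as for the longer plate.
- rack: Fixed hardwood block 50 mm (x) by 150 mm (y), 45 mm high, origin at the centre of its underside, z up. Two pockets, open at the top and 35 mm deep, centred at x = 0, y = -37.5 and +37.5 mm; each measures 10 mm along x by 37 mm along y, so the plates stand with their 8 mm thickness along the rack's x and their width along its y, with about 2 mm of play.
- gauge: Fixed optical gauge: closed grey sheet-metal guard with an amber pane in front and a yellow top cover, on a dark base plate 135 mm (x) by 165 mm (y). Origin at the centre of its underside, z up, pane towards -x. The cover measures 112 x 142 mm, is 6 mm thick and its top is 130 mm above the bench. Inside it is empty below the slot down to 12 mm above the bench: a plate let go falls right in.
- slot (a point): Centre of the slot, level with the top of the gauge's yellow cover (130 mm above the bench), with the gauge's axes: the opening is 10 mm along x and 37 mm along y, 2 mm more than the plate each way, right through the 6 mm cover. A flared steel lip round it, 5 mm high, widens the mouth to 16 x 43 mm at its top, 135 mm above the bench.
- torch: Bystander: black pocket torch, 36 x 122 x 36 mm, lying on the bench; origin under its centre.
- tape_measure: Bystander: black tape measure with a red button, 37 x 80 x 69 mm, standing on the bench; origin under its centre.

How it is judged:
On the way:
1. the longer plate is held clear above the gauge's cover, on end, out of the rack (height (world z) of plate_mid above 0.18 m and contact force between the fingers and plate_long above 1 N and angle between plate_long's own y axis and vertical below 0.3 rad), for 0.1 s.
At the end, for the whole second after the job is handed in: Longer plate held in the gripper, its middle within 15 mm of the level of the cover's top and 6 mm sideways of the slot's centre, upright within 8 degrees, still, pressing on the gauge with under 10 N; shorter plate, torch and tape measure within 30 mm of where they stood (z of plate_mid in the frame of slot between -0.015 and 0.015 m and horizontal distance between plate_mid and slot below 0.006 m and angle between the y axis of plate_long and the z axis of slot, either way round below 0.14 rad and contact force between the fingers and plate_long above 1 N and contact force between plate_long and gauge below 10 N and linear speed of plate_long below 0.02 m/s and angular speed of plate_long below 0.2 rad/s and distance of each of plate_short, torch, tape_measure from where it was at the start of the episode below 0.03 m); the arm keeps its last pose, push and grip.
It fails at once if the gauge is pressed hard: more than 20 N of contact force on it (contact force between gauge and anything else above 20 N).
It fails at once if a bystander (shorter plate, torch, tape measure) is moved more than 30 mm (distance of any of plate_short, torch, tape_measure from where it was at the start of the episode above 0.03 m).
It also fails if it takes over 51 s, if anything falls off the work surface, if the arm or the gripper's body presses on something with over 40 N, if the wrist force passes 120 N, or if a joint passes its speed limit or range.

ROBOT

A 6-joint arm with a two-finger parallel gripper is mounted at the origin on the work surface; the furniture and walls round the work are solid. World frame = base frame: x ahead of the robot, y to its left, z up, the work surface at z = 0. Lengths are in m, angles in rad, forces in N, time in s.
With the tool pointing down it reaches from about 0.275 to 0.825 m from the base axis. Payload 4.9 kg.
Tool frame: the origin (TCP) lies midway between the tips of the shut fingers; the grasp point (between the pads) lies 19 mm behind it (grip_point_offset is the distance from the TCP to the grasp point, in m); z points along the fingers, x is the direction in which the jaws open and shut, and the axes are right-handed (so a half turn about z gives the same grasp; the last joint's range is limited). The gripper opens to 85 mm and grips with 20 to 120 N. Pads are 22 mm wide; open, the fingers measure 114 mm over their backs; the gripper's body (76 mm by 85 mm) begins 54 mm behind the grasp point. The pads swing forward as they close: fully open they stand 13 mm farther back than shut.
Start: joints at [-1.356, 0.326, -0.193, 1.052, 0, 1.437], TCP at [0.188, -0.517, 0.231] pointing down, gripper open.
Joint ranges: [-2.65, 2.65], [-0.97, 1.79], [-1.3, 1.35], [-1.93, 2.1], [-1.47, 1.37], [-3.14, 3.14]. Speed limits (rad/s): [2.57, 2.57, 3.14, 3.14, 3.14, 3.14].

INTERFACE

Orientations are given as a rotation vector (axis times angle).
In Python, from cell import * gives the robot as it stands. Calls block until the motion is done:
- movep(position, orientation): joint-space move of the TCP to a pose.
- move_l(position, velocity=0.15, rot=None, until_force=None): straight line of the TCP; rot=None keeps the orientation; velocity is the mean speed in m/s. With until_force (N) it stops when the force on the tool has changed by that much, and returns True; else False.
- set_joints(angles): joint-space move.
- let_go() and grab(newtons=None): open the fingers fully, or close them until they stop; newtons is the grip in N (None keeps the last).
- sleep(seconds).
- ik(position, orientation): joint angles nearest the present ones, or None.
- get_state(): the state.
- grab_frame(name): name is "side" or "top" or "wrist"; returns a dict with "img" (480x640x3 uint8, red, green, blue), "fx", "fy", "cx", "cy" (pixels), "cam_to_world" (4x4, takes a point from camera to world coordinates); the wrist camera has in their place "T_tool_cam" (4x4, takes a point from camera to tool coordinates, whose origin is the TCP and whose axes are the tool frame's). Camera axes: x right, y down, z forward; pixel columns grow to the right and rows downward; lengths in m; the calibration is good to about 2 mm. A picture is of the moment at which its call begins: read the wrist's pose just before it. There is no depth.
A pose or a line that the arm cannot do raises MotionError and nothing moves.
- sign_off(): hands the job in, once; it reports no verdict.
Trained networks look in the newest picture that a camera, given by its name, has taken for a name from the list of things; names that differ only in an ending like _2 or _b are one class to them, and where a whole thing is asked for, a point or a joint stands for the part that bears it (a point fixed in the world has none). Each returns a list of dicts, best first, with "score" (0 to 1); they miss things now and then, are a little off and sometimes report something else, mostly with a low value. They report only what shows in the picture. A call takes as long as a camera call.
- spot_in(camera, name): "centre" ([column, row] in pixels, amid what is visible of it).
- silhouettes(camera, name): "mask" (480x640 bool, what is visible of it) and "centre" ([column, row] in pixels, amid what is visible of it).
- tip_of(camera, name): "centre" ([column, row] in pixels: a listed point, or the origin of a listed thing).
The state is a dict: "clock": time; "q": joint angles; "joint_velocities": joint speeds; "tau": joint torques, N m; "position": TCP position; "eef_rot": TCP orientation; "contact_force": force on the tool from outside, world axes, zero at the start; "wrist_torque": the same for the moment, N m; "finger_gap": opening from 0.0 (shut) to 1.0 (fully open).
Only numpy, scipy, OpenCV 4.12 (cv2) and the standard library are available. Lean on these libraries where they do the work, as an engineer would, in place of code of your own. Each camera call takes 0.05 s, during which the arm holds its last target.

## Working session

There is one attempt and no reset: what is moved stays moved. The work goes in short steps, each a Python script; the robot and the scene stay as the last script left them, time stands still between calls to the robot, and variables do not carry over. Pictures are saved under pics/ and viewed, and the job is handed in when it is done.

```bash
ls; mkdir -p pics; python3 - <<'E'
from cell import *
import cv2
s=get_state();print(s['clock'],s['position'],s['eef_rot'],s['finger_gap'])
for c in ["side","top","wrist"]:
    f=grab_frame(c);cv2.imwrite(f"pics/a_{c}.png",f["img"][:,:,::-1])
    print(c,f["fx"],f["cx"],f["cy"],(f["cam_to_world"] if c!="wrist" else f["T_tool_cam"]))
    for n in ["plate_long","plate_mid","plate_short","rack","gauge","slot","torch","tape_measure"]:
        print(n,[(d['score'],d['centre']) for d in tip_of(c,n)][:3])
print(get_state()['clock'])
E
```

```text
pics
0.0 [ 0.18786053 -0.51633093  0.2305153 ] [-2.57224399e+00  1.80167556e+00  1.93446822e-03] 0.9990567865030051
side 607.1360246847952 316.55257238595254 237.1332438196293 [[ 0.88074655 -0.24196703  0.40710868  0.01991644]
 [-0.47353536 -0.46275092  0.74941701 -1.11060722]
 [ 0.0070557  -0.8528268  -0.52214622  0.84437359]
 [ 0.          0.          0.          1.        ]]
plate_long [(0.82, [264.3, 279.7])]
plate_mid []
plate_short [(0.66, [280.7, 301.9])]
rack [(0.61, [274.9, 309.9])]
gauge [(0.64, [261.3, 230.5])]
slot [(0.68, [257.9, 190.0]), (0.47, [257.7, 231.7])]
torch [(0.75, [414.4, 327.0])]
tape_measure [(0.61, [377.7, 284.5])]
top 528.1473731826949 321.046330138289 241.3516436537705 [[ 0.15063399 -0.96763695  0.20245527  0.3508888 ]
 [-0.98857699 -0.14847398  0.02590393 -0.04098862]
 [ 0.00499374 -0.20404463 -0.97894885  1.22995125]
 [ 0.          0.          0.          1.        ]]
plate_long [(0.56, [342.9, 314.3])]
plate_mid [(0.66, [344.5, 310.7])]
plate_short [(0.54, [379.4, 311.9])]
rack [(0.95, [359.6, 314.5])]
gauge [(0.96, [237.8, 244.2]), (0.19, [377.1, 311.1])]
slot [(0.72, [224.7, 234.1])]
torch [(0.61, [455.7, 223.9])]
tape_measure [(0.86, [387.1, 207.1]), (0.6, [344.7, 309.8])]
wrist 391.0367550289239 324.9482352055175 237.85008134359492 [[ 9.99999580e-01  8.27723929e-04 -3.93227849e-04 -5.64251814e-05]
 [-6.73375923e-04  9.54776616e-01  2.97323325e-01 -7.63423974e-02]
 [ 6.21546385e-04 -2.97322935e-01  9.54776773e-01 -1.42786506e-01]
 [ 0.00000000e+00  0.00000000e+00  0.00000000e+00  1.00000000e+00]]
plate_long []
plate_mid []
plate_short []
rack []
gauge []
slot []
torch []
tape_measure []
1.35
```

View pics/a_side.png

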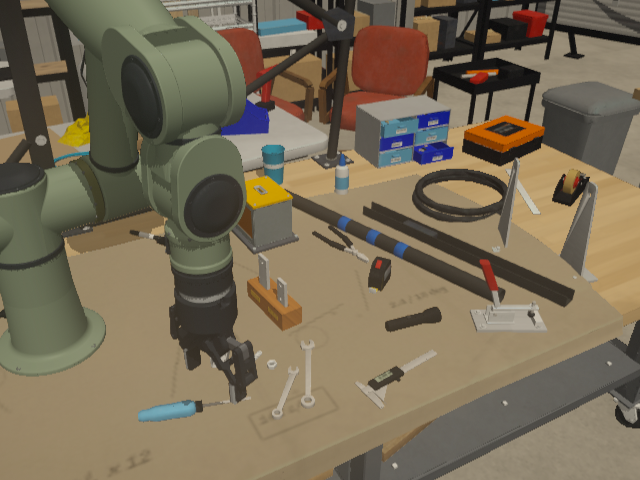

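View pics/a_top.png

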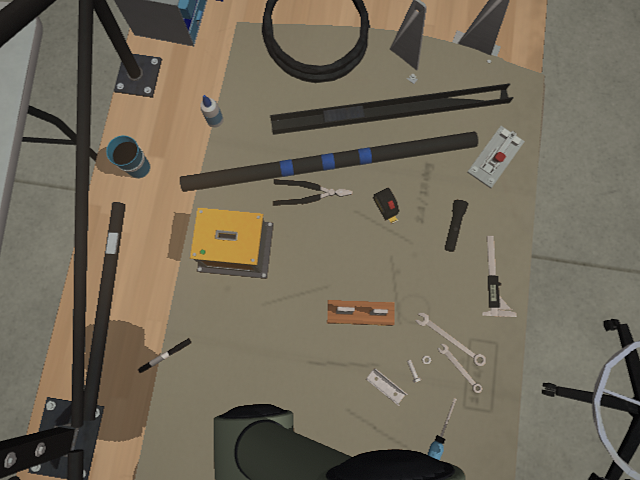

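Side view: the taller plate is the rear one (263,268), the shorter one is at (283,290), and the gauge is at (265,205). Top view: rack at (360,312), long plate at (345,310), slot at (226,236). I'll zoom in and compute positions.

```bash
cat > h.py <<'E'
from cell import *
import numpy as np, cv2
from scipy.spatial.transform import Rotation as R
def ray(f,px,T=None):
    T=f["cam_to_world"] if T is None else T
    d=T[:3,:3]@np.array([(px[0]-f["cx"])/f["fx"],(px[1]-f["cy"])/f["fy"],1]);return T[:3,3],d
def atz(f,px,z,T=None):
    o,d=ray(f,px,T);return o+d*(z-o[2])/d[2]
def proj(f,P,T=None):
    T=f["cam_to_world"] if T is None else T
    p=(np.atleast_2d(P)-T[:3,3])@T[:3,:3]
    return np.c_[p[:,0]/p[:,2]*f["fx"]+f["cx"],p[:,1]/p[:,2]*f["fy"]+f["cy"]]
def wristT(f,s):
    W=np.eye(4);W[:3,:3]=R.from_rotvec(s["eef_rot"]).as_matrix();W[:3,3]=s["position"];return W@f["T_tool_cam"]
E
python3 - <<'E'
from h import *
f=grab_frame("top")
im=f["img"][:,:,::-1]
a=cv2.resize(im[290:335,315:405],None,fx=8,fy=8,interpolation=cv2.INTER_CUBIC)
b=cv2.resize(im[200:285,185:280],None,fx=6,fy=6,interpolation=cv2.INTER_CUBIC)
cv2.imwrite("pics/b1.png",a);cv2.imwrite("pics/b2.png",b)
for n in ["rack","gauge","torch","tape_measure"]:
    m=silhouettes("top",n)
    if m:
        print(n,m[0]['score'],m[0]['centre'],m[0]['mask'].sum(),cv2.minAreaRect(np.argwhere(m[0]['mask'])[:,::-1].astype(np.float32)))
print("long mid",atz(f,(344.5,310.7),.065),"top",atz(f,(345,309.5),.12))
print("rack",atz(f,(359.6,314.5),0.0),"gauge",atz(f,(237.8,244.2),0),"slot",atz(f,(226,236),.13))
E
```

```text
rack 0.79 [359.9, 315.9] 1427 ((360.84246826171875, 312.25341796875), (67.13916015625, 24.27964973449707), 2.12109637260437)
gauge 0.56 [232.8, 240.4] 4977 ((231.75119018554688, 242.90530395507812), (80.57003784179688, 65.51245880126953), 5.90614128112793)
torch 0.88 [455.7, 222.2] 568 ((454.2452697753906, 225.14149475097656), (14.010775566101074, 51.23548126220703), 15.94539737701416)
tape_measure 0.88 [388.2, 204.4] 623 ((387.9000549316406, 205.80001831054688), (34.435447692871094, 21.466251373291016), 63.43495178222656)
long mid [ 0.44599362 -0.08442478  0.065     ] top [ 0.44413125 -0.08305436  0.12      ]
rack [ 0.44792412 -0.12261989  0.        ] gauge [0.56844696 0.18588459 0.        ] slot [0.55917492 0.18997938 0.13      ]
```

```bash
sleep 5; ls pics
```

```text
a_side.png
a_top.png
a_wrist.png
b1.png
b2.png
```

View pics/b1.png

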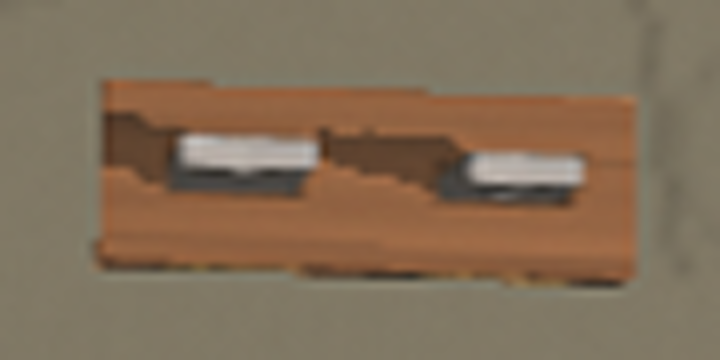

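View pics/b2.png

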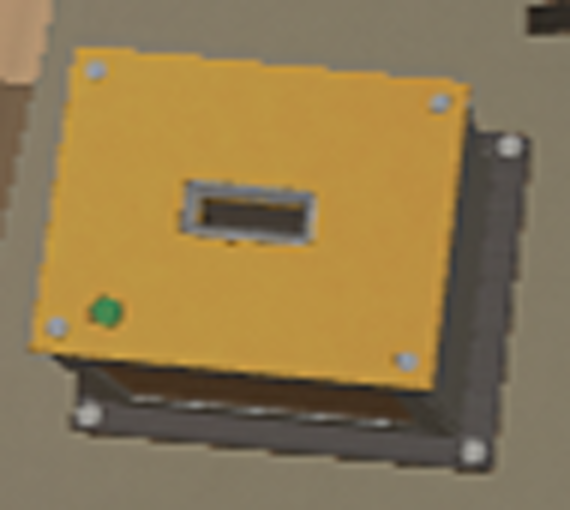

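```bash
python3 - <<'E'
from h import *
f=grab_frame("top")
c=lambda p,s,o:np.array(p)/s+np.array(o)
cov=[atz(f,c(p,6,(185,200)),.13) for p in [(75,48),(470,85),(433,388),(30,350)]]
print(np.round(cov,4),np.mean(cov,0)); 
for i in range(4):
    d=cov[(i+1)%4]-cov[i];print(np.linalg.norm(d),np.degrees(np.arctan2(d[1],d[0])))
slot=[atz(f,c(p,6,(185,200)),.135) for p in [(184,181),(315,193),(311,243),(180,234)]]
print('slot',np.mean(slot,0))
rk=[atz(f,c(p,8,(315,290)),.045) for p in [(103,80),(637,98),(633,278),(99,262)]]
print(np.round(rk,4),np.mean(rk,0))
for i in range(4):
    d=rk[(i+1)%4]-rk[i];print(np.linalg.norm(d),np.degrees(np.arctan2(d[1],d[0])))
print('pl',atz(f,c((248,152),8,(315,290)),.12),'ps',atz(f,c((525,170),8,(315,290)),.10))
# candidate hover
for yaw in (-3,177):
  M=R.from_euler('z',yaw,degrees=True).as_matrix()@np.diag([1,-1,-1.])
  rv=R.from_matrix(M).as_rotvec(); print(rv, ik([.44,-.085,.25],rv), ik([.557,.19,.3],rv))
E
```

```text
[[0.6105 0.2621 0.13  ]
 [0.6186 0.1197 0.13  ]
 [0.5084 0.1136 0.13  ]
 [0.5002 0.256  0.13  ]] [0.55941986 0.18785296 0.13      ]
0.142623569081295 -86.77749779705526
0.1103743339016262 -176.8140516733692
0.14264491640826377 93.26757898076826
0.11048657370154137 3.1749381208114875
slot [0.55947981 0.18863303 0.135     ]
[[ 0.4656 -0.045   0.045 ]
 [ 0.4832 -0.1935  0.045 ]
 [ 0.4336 -0.1985  0.045 ]
 [ 0.4155 -0.0513  0.045 ]] [ 0.4494778  -0.12208085  0.045     ]
0.14957456581186698 -83.2365092420966
0.049898762786364556 -174.24085973082626
0.14827123333819256 96.98027512265692
0.050453924818517515 7.251525642187348
pl [ 0.44547698 -0.08497514  0.12      ] ps [ 0.45359539 -0.15929454  0.1       ]
[ 3.14051611 -0.08223731  0.        ] [-3.55814764e-01  1.23515841e-01 -4.07060836e-01  1.04021965e+00
  4.44089210e-16  1.26734144e+00] [2.03346924e-01 3.66700242e-01 4.16264955e-02 1.24572258e+00
 4.44089210e-16 1.82650313e+00]
[0.08223731 3.14051611 0.        ] [-0.35581476  0.12351584 -0.40706084  1.04021965  0.         -1.87425121] [ 0.20334692  0.36670024  0.0416265   1.24572258  0.         -1.31508953]
```

Sizes check out (cover 142×110, rack 150×50). Rack yaw is about +6.8° and gauge yaw about +3.2°. Next I'll hover over the rack with the wrist camera.

```bash
cat >> h.py <<'E'
def down(yawdeg): return R.from_matrix(R.from_euler('z',yawdeg,degrees=True).as_matrix()@np.diag([1,-1,-1.])).as_rotvec()
E
python3 - <<'E'
from h import *
movep([.4455,-.085,.24],down(6.8)); sleep(.3)
s=get_state();print(s['clock'],s['position'],R.from_rotvec(s['eef_rot']).as_matrix().round(4).tolist())
f=grab_frame("wrist");T=wristT(f,s)
P=[]
yaw=np.radians(6.8);ex=np.array([np.cos(yaw),np.sin(yaw),0]);ey=np.array([-np.sin(yaw),np.cos(yaw),0])
im=f["img"][:,:,::-1].copy();cv2.imwrite("pics/c0.png",im)
def box(c,hx,hy,col):
    p=proj(f,[np.array(c)+ex*a*hx+ey*b*hy for a,b in((1,1),(1,-1),(-1,-1),(-1,1))],T)
    cv2.polylines(im,[np.int32(p*8)],True,col,1,cv2.LINE_AA,3);print(p.round(1).tolist())
box((.4495,-.1221,.045),.025,.075,(0,0,255));box((.4455,-.085,.12),.004,.0175,(0,255,0));box((.4536,-.1593,.1),.004,.015,(255,0,0))
cv2.imwrite("pics/c1.png",im)
for n in ["plate_long","plate_mid"]: print(n,[(d['score'],d['centre']) for d in tip_of("wrist",n)])
m=silhouettes("wrist","plate_long");print([(d['score'],d['centre'],d['mask'].sum()) for d in m])
E
```

```text
3.775 [ 0.44548153 -0.08550278  0.23994896] [[0.9931, 0.1174, -0.0001], [0.1174, -0.9931, -0.0], [-0.0001, 0.0, -1.0]]
[[353.5, 162.9], [350.2, 319.8], [298.5, 319.8], [294.9, 162.9]]
[[330.3, 205.1], [330.2, 253.2], [318.9, 253.2], [318.7, 205.1]]
[[328.7, 295.1], [328.6, 328.6], [318.8, 328.6], [318.6, 295.1]]
plate_long [(0.86, [319.5, 211.6]), (0.46, [560.7, 287.2])]
plate_mid []
[(0.62, [324.1, 219.4], np.int64(724))]
```

View pics/c1.png

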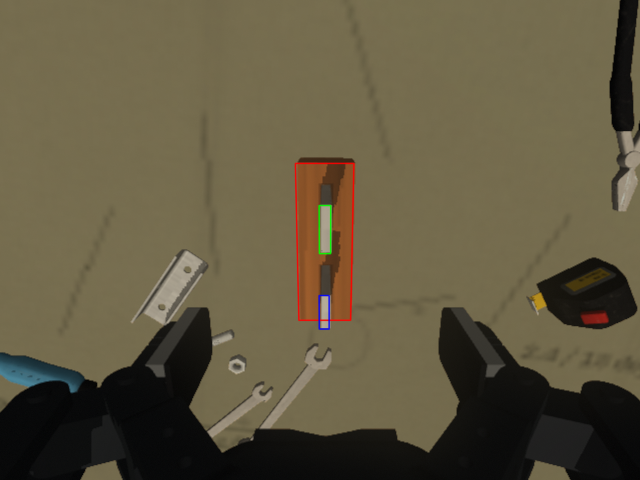

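The model outlines overlay the rack and both plates within about 1 px in the wrist view, with the long plate's top at (324,229). Descending to grasp.

```bash
python3 - <<'E'
from h import *
print(move_l([.4455,-.085,.082],velocity=.1,rot=down(6.8),until_force=8)); sleep(.2)
s=get_state();print(s['clock'],s['position'],s['contact_force'])
grab(60); sleep(.3)
s=get_state();print(s['clock'],s['position'],s['contact_force'],s['finger_gap'])
f=grab_frame("wrist");cv2.imwrite("pics/d.png",f["img"][:,:,::-1])
f=grab_frame("side");cv2.imwrite("pics/d2.png",cv2.resize(f["img"][200:360,180:380,::-1],None,fx=3.5,fy=3.5))
E
```

```text
False
5.9083 [ 0.44574609 -0.0850702   0.08231423] [ 0.26009313 -0.14916081 -0.17524044]
6.9 [ 0.44568529 -0.08504841  0.08208314] [0.47220222 1.14122634 0.48417812] 0.0889443330194212
```

View pics/d.png

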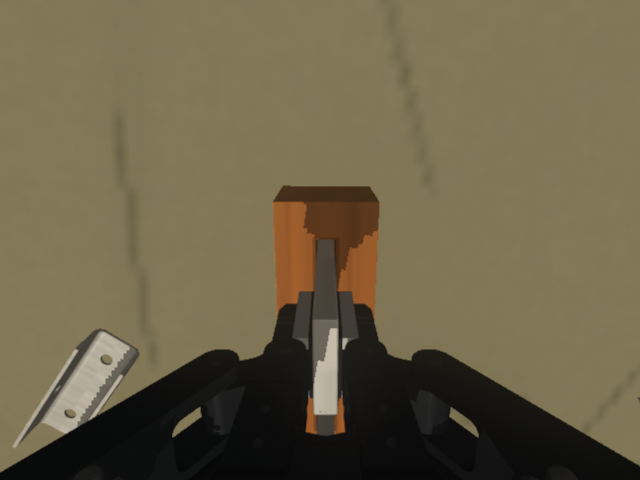

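View pics/d2.png

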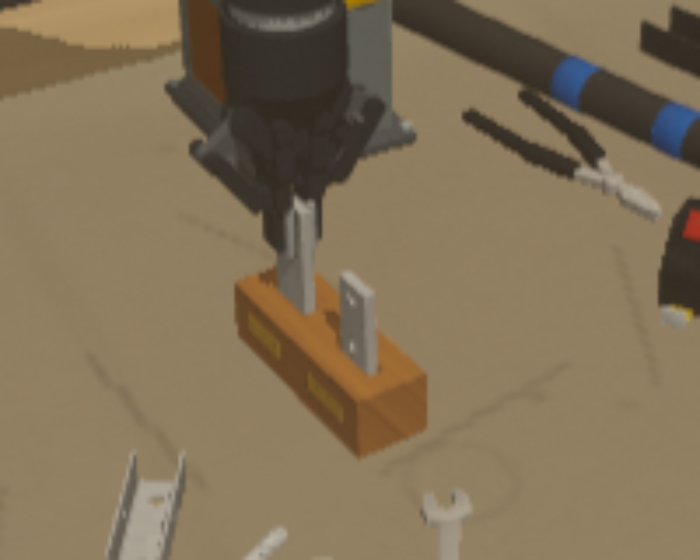

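Wrist view: the plate is between the pads with its top end face at columns 313–340, rows 320–414. The opening reads 7.6 mm, as expected for the 8 mm plate. Lifting straight up.

```bash
python3 - <<'E'
from h import *
p=get_state()['position'].copy() if hasattr(get_state()['position'],'copy') else np.array(get_state()['position'])
p=np.array(p);p[2]=.15
move_l(p,velocity=.08); s=get_state();print(s['position'],s['contact_force'],s['finger_gap'])
p[2]=.27;move_l(p,velocity=.12);sleep(.3)
s=get_state();print(s['clock'],s['position'],s['contact_force'],s['finger_gap'])
f=grab_frame("wrist");cv2.imwrite("pics/e.png",f["img"][:,:,::-1])
T=f["T_tool_cam"]
for r in (320,414):
    print(r,atz(f,(326.5,r),-.038,T))
m=silhouettes("wrist","plate_long");print([(d['score'],d['centre'],d['mask'].sum()) for d in m])
f=grab_frame("side");cv2.imwrite("pics/e2.png",cv2.resize(f["img"][130:350,160:400,::-1],None,fx=2.7,fy=2.7))
E
```

```text
[ 0.44518109 -0.08488646  0.14953235] [-0.06591323 -0.204295   -0.94733237] 0.0884905667002114
9.45 [ 0.44544569 -0.08495903  0.26963245] [ 0.12730708 -0.5356851  -1.00149033] 0.08020816809681426
320 [ 0.0009572 -0.0176459 -0.038    ]
414 [ 0.00102071  0.01669041 -0.038     ]
[(0.82, [323.1, 325.6], np.int64(4365))]
```

View pics/e.png

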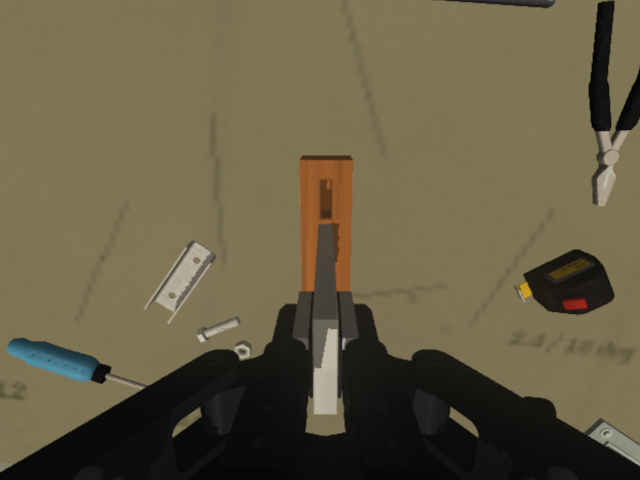

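View pics/e2.png

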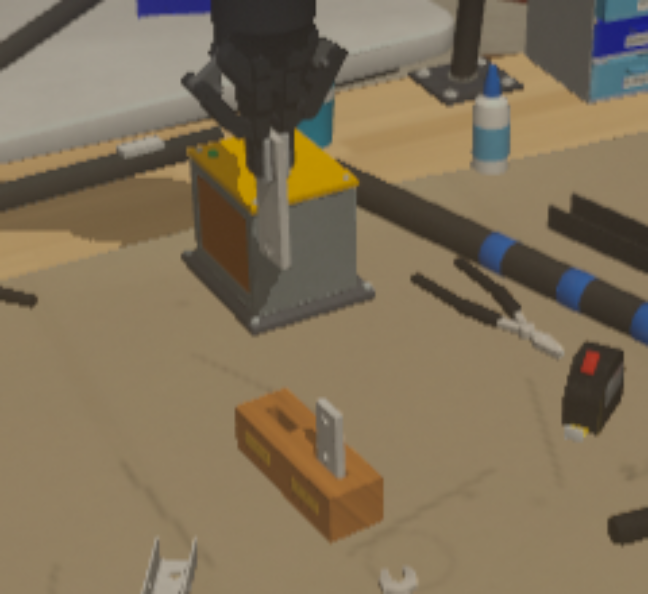

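The plate is out of the rack, upright and unchanged in the grip, and the shorter plate still stands. Its offset in the tool frame is about 0 in x and −0.5 mm in y. Next I'll go near the slot, shifted so the wrist camera sees it unobstructed.

```bash
python3 - <<'E'
from h import *
move_l([.5595,.150,.27],velocity=.15,rot=down(3.2));sleep(.4)
s=get_state();print(s['clock'],s['position'],s['contact_force'],s['finger_gap'])
f=grab_frame("wrist");T=wristT(f,s)
im=f["img"][:,:,::-1].copy();cv2.imwrite("pics/f.png",im)
yaw=np.radians(3.2);ex=np.array([np.cos(yaw),np.sin(yaw),0]);ey=np.array([-np.sin(yaw),np.cos(yaw),0])
def box(c,hx,hy,col):
    p=proj(f,[np.array(c)+ex*a*hx+ey*b*hy for a,b in((1,1),(1,-1),(-1,-1),(-1,1))],T)
    cv2.polylines(im,[np.int32(p*8)],True,col,1,cv2.LINE_AA,3);print(p.round(1).tolist())
box((.5595,.1886,.135),.008,.0215,(0,0,255));box((.5595,.1882,.13),.056,.071,(0,255,0))
# plate bottom predicted
c=proj(f,[[sx*.004,-.0005+sy*.0175,.072] for sx in(1,-1) for sy in (-1,)],f["T_tool_cam"]);print('bottom',c)
print([(d['score'],d['centre']) for d in tip_of("wrist","slot")])
cv2.imwrite("pics/f1.png",im)
a=cv2.resize(f["img"][60:330,220:430,::-1],None,fx=2.2,fy=2.2,interpolation=cv2.INTER_CUBIC);cv2.imwrite("pics/f2.png",a)
E
```

```text
11.8917 [0.5594869  0.14987967 0.27003847] [-0.37712742 -0.05684854 -0.9944468 ] 0.0831168609620828
[[339.2, 140.6], [338.5, 201.7], [316.4, 201.7], [316.0, 140.5]]
[[411.9, 64.2], [399.7, 263.8], [254.8, 263.7], [243.6, 64.2]]
bottom [[331.29792395 223.33949541]
 [317.22722804 223.32746439]]
[(0.58, [332.3, 167.5])]
```

View pics/f1.png

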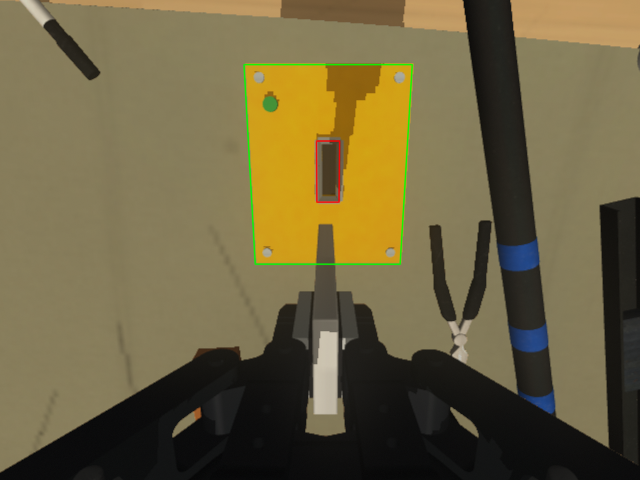

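View pics/f2.png

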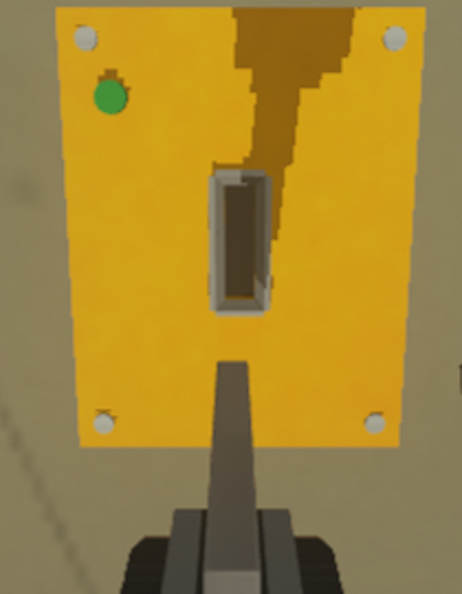

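The slot lip is at columns 315–344, rows 137–203, within about 1 mm of the prediction. The wrist view shows a ~0.9 mm bias in tool x, on both the plate and the slot. I'll lower closer to compare the plate's lower end with the slot directly.

```bash
python3 - <<'E'
from h import *
move_l([.5599,.148,.219],velocity=.08,rot=down(3.2),until_force=5);sleep(.5)
s=get_state();print(s['clock'],s['position'],s['contact_force'],s['eef_rot'],down(3.2))
f=grab_frame("wrist");np.savez("g.npz",img=f["img"],pos=s['position'],rot=s['eef_rot'],T=f["T_tool_cam"],k=[f["fx"],f["fy"],f["cx"],f["cy"]])
a=cv2.resize(f["img"][110:310,260:400,::-1],None,fx=3,fy=3,interpolation=cv2.INTER_CUBIC);cv2.imwrite("pics/g2.png",a)
E
```

```text
13.2833 [0.55991386 0.14799673 0.21909818] [-0.32093274 -0.44668583 -1.32428161] [3.14036514e+00 8.77257592e-02 1.77468076e-04] [3.14036779 0.08771842 0.        ]
```

View pics/g2.png

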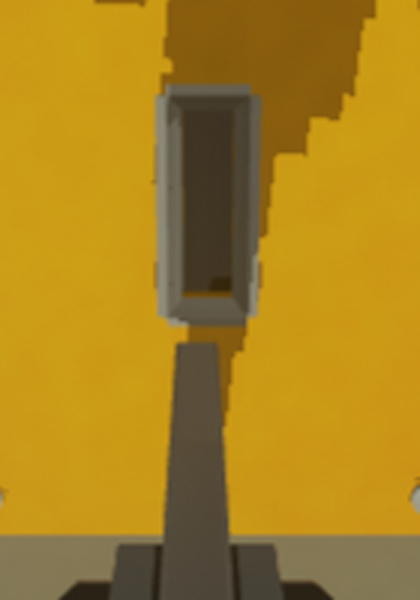

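```bash
python3 - <<'E'
from h import *
d=np.load("g.npz");f=dict(zip(["fx","fy","cx","cy"],d["k"]));s=dict(position=d["pos"],eef_rot=d["rot"]);f["T_tool_cam"]=d["T"];T=wristT(f,s)
c=lambda x,y:(x/3+260,y/3+110)
W=R.from_rotvec(d["rot"]).as_matrix()
def tool(P): return (W.T@(P-d["pos"]))*1000
for n,p,z in [("slot+y",(207.5,110),.13),("slot-y",(207.5,296),.13),("slotL",(182.5,200),.13),("slotR",(233,200),.13),
 ("lip+y",(208,85),.135),("lip-y",(208,325),.135),("lipL",(157,100),.135),("lipR",(261,100),.135),
 ("plL",(176,343),.1471),("plR",(218,343),.1471)]:
    P=atz(f,c(*p),z,T);print(n,P.round(4),tool(P).round(2))
E
```

```text
slot+y [0.5594 0.2074 0.13  ] [  2.79 -59.33  89.1 ]
slot-y [0.5616 0.1707 0.13  ] [  2.93 -22.6   89.1 ]
slotL [0.5555 0.1898 0.13  ] [ -2.08 -41.98  89.1 ]
slotR [0.5655 0.1904 0.13  ] [  7.89 -41.99  89.1 ]
lip+y [0.5591 0.2123 0.135 ] [  2.82 -64.27  84.1 ]
lip-y [0.5619 0.166  0.135 ] [  3.   -17.83  84.1 ]
lipL [0.5497 0.209  0.135 ] [ -6.78 -61.52  84.1 ]
lipR [0.5693 0.2102 0.135 ] [ 12.81 -61.54  84.1 ]
plL [0.5558 0.1652 0.1471] [ -3.18 -17.41  72.  ]
plR [0.5637 0.1657 0.1471] [  4.78 -17.42  72.  ]
```

The slot measures 10.0 × 36.7 mm (expected 10 × 37), so the measurement holds. The target from the relative measurement is (0.5597, 0.1890), and the top camera gave (0.5595, 0.1886). Moving over the slot and descending under force guard.

```bash
python3 - <<'E'
from h import *
r=down(3.2)
move_l([.5597,.1890,.226],velocity=.06,rot=r);sleep(.6)
s=get_state();print(s['clock'],s['position'],s['contact_force'])
for z in (.215,.205,.195):
    h=move_l([.5597,.1890,z],velocity=.025,rot=r,until_force=4);s=get_state()
    print(z,h,s['clock'],np.round(s['position'],4),np.round(s['contact_force'],2),np.round(s['wrist_torque'],3))
    if h: break
f=grab_frame("wrist");cv2.imwrite("pics/i.png",cv2.resize(f["img"][110:430,220:440,::-1],None,fx=1.8,fy=1.8,interpolation=cv2.INTER_CUBIC))
f=grab_frame("side");cv2.imwrite("pics/i2.png",cv2.resize(f["img"][120:260,200:340,::-1],None,fx=4,fy=4))
E
```

```text
14.775 [0.55969566 0.18896327 0.22599523] [ 0.56406203  0.63366057 -1.43555803]
0.215 False 15.3667 [0.5597 0.189  0.2149] [ 0.24  0.2  -0.9 ] [-0.013  0.012 -0.03 ]
0.205 False 15.9167 [0.5596 0.189  0.2048] [ 0.43  0.08 -0.99] [ 0.005  0.037 -0.002]
0.195 False 16.4667 [0.5596 0.189  0.1948] [-0.27 -0.06 -0.34] [-0.03   0.05   0.045]
```

View pics/i.png

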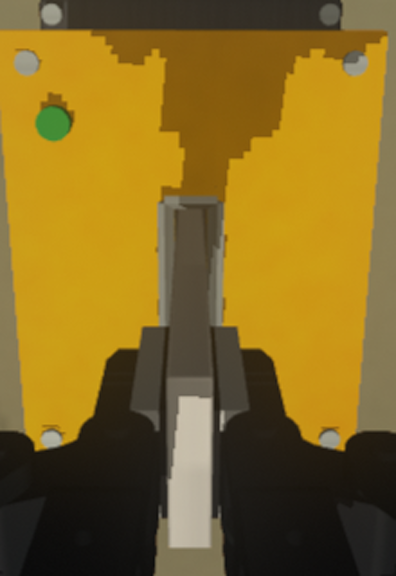

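View pics/i2.png

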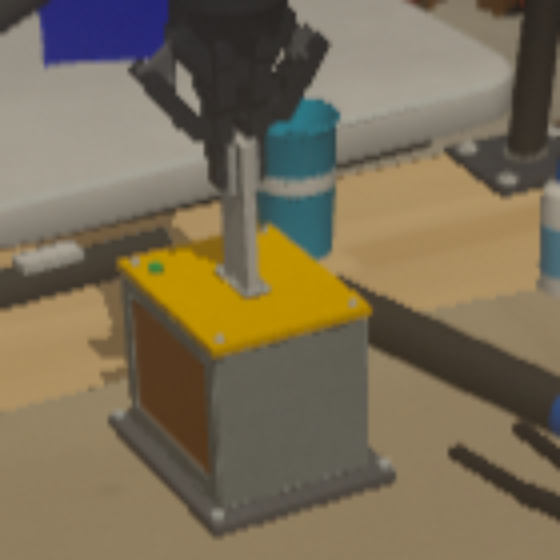

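The plate's lower end is inside the slot (bottom at about 0.123 m) with no contact force. Continuing down.

```bash
python3 - <<'E'
from h import *
r=down(3.2)
for z in (.18,.165,.155,.147):
    h=move_l([.5597,.1890,z],velocity=.025,rot=r,until_force=4);s=get_state()
    print(z,h,s['clock'],np.round(s['position'],4),np.round(s['contact_force'],2),np.round(s['wrist_torque'],3))
    if h: break
sleep(.6);s=get_state();print(s['clock'],s['position'],np.round(s['contact_force'],2),s['finger_gap'])
f=grab_frame("wrist");cv2.imwrite("pics/j.png",cv2.resize(f["img"][110:430,220:440,::-1],None,fx=1.8,fy=1.8,interpolation=cv2.INTER_CUBIC))
f=grab_frame("side");cv2.imwrite("pics/j2.png",cv2.resize(f["img"][120:260,200:340,::-1],None,fx=4,fy=4));
e=lambda c,z:proj(f,[[c[0],c[1],z]]).round(1).tolist()
print('side predicted plate top centre',e((.5598,.189),.185))
f=grab_frame("side");cv2.imwrite("pics/j3.png",f["img"][:,:,::-1])
E
```

```text
0.18 False 17.3167 [0.5598 0.189  0.18  ] [ 1.01 -0.43 -0.04] [ 0.012  0.052 -0.04 ]
0.165 False 18.0667 [0.5598 0.189  0.165 ] [ 0.42  0.6  -1.44] [ 0.004 -0.037  0.03 ]
0.155 False 18.6167 [0.5596 0.189  0.1548] [-0.13 -0.16 -0.56] [ 0.013  0.006 -0.007]
0.147 False 19.0833 [0.5595 0.189  0.1468] [ 0.37  0.24 -0.43] [-0.012  0.019  0.015]
19.6833 [0.55970636 0.18904196 0.14702569] [-0.29  0.38 -0.39] 0.09071596524675642
side predicted plate top centre [[259.5, 170.1]]
```

View pics/j.png

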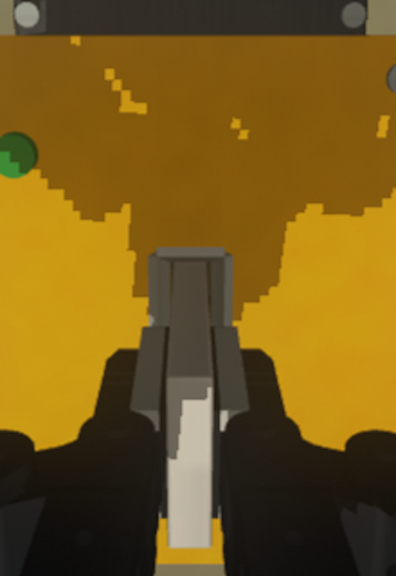

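View pics/j2.png

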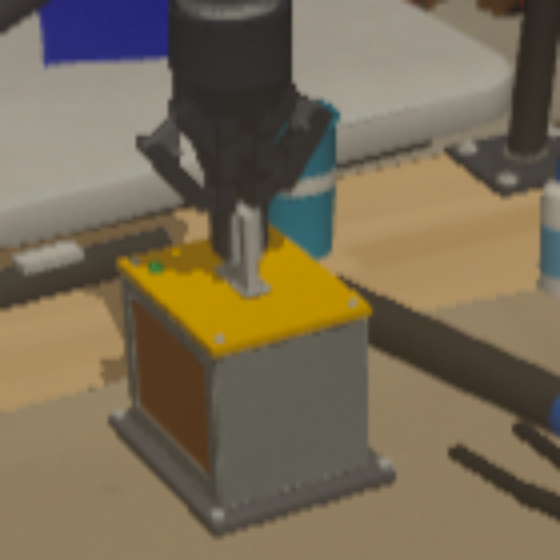

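View pics/j3.png

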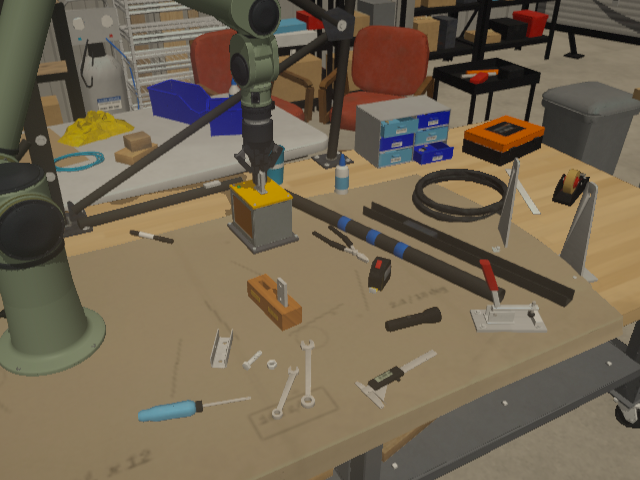

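```bash
python3 - <<'E'
from h import *
s=get_state();print(s['clock'],s['position'],np.round(s['contact_force'],2),np.abs(s['joint_velocities']).max(),s['finger_gap'])
sign_off()
E
```

```text
19.8333 [0.55971094 0.18900055 0.14701981] [-0.38 -0.32 -1.01] 0.001487842016354623 0.08454475491544981
the job is handed in; nothing more can be done
```

I drew the longer plate straight up out of the rack and lowered it through the slot in the gauge's cover. It is still held there upright and still with a 60 N grip. I handed the job in at 19.8 s of the 51 s allowed, and no verdict was reported.

**Position:** the tool pose puts the plate's middle at about z = 0.130 m, level with the cover's top. Sideways it should be within about 1 mm of the slot's centre, going by the last measurement before insertion.

**Forces:** the force on the tool stayed within about 1.5 N during the descent, and the guard (set at 4 N) never tripped.

**Grip:** the wrist pictures show the plate in the same place between the pads from lift to finish. The finger opening reads about 7.2–7.7 mm, as expected for the 8 mm plate.

**Bystanders:** in the last side picture the shorter plate, torch and tape measure look unmoved. I judged this by eye.

**Disagreements:**
- The wrist camera showed a bias of about 0.9 mm in tool x. I removed it by measuring the slot relative to the plate's lower end; the top camera's slot position agreed within 0.5 mm.
- In the last side picture the plate's top appeared about 2.5 px from where I predicted. A finger partly hides it there, so I did not correct for it.

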